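Move a soaked filter cartridge from descaling tub to drip tray with tongs

TASK

Using the tongs, lift the filter cartridge out of the blue soak tub and lay it gently, right way up, on the floor of the white drip tray; it is caustic, so neither the gripper nor the arm may touch it. Then lay the tongs back flat on the dark mat, with their middle well within it, and leave the bottle, mug and bowl alone.

Things in the scene. Friction and masses are not known exactly. Their poses are not given: they have to be found in the camera images.
- tongs_grip (a point): Spring kitchen tongs, 275 mm long, 120 g, lying flat: two steel arms side by side. This point is midway between the centres of their blue grip panels, 13 mm above the underside. +x points to the tips, +y across, +z up. Panels: 60 mm long, 26 mm tall; 56 mm over their outer faces at rest (sprung open), 41 mm when the arms are parallel. Balance point within 15 mm of here.
- tongs_tips (a point): Midway between the two tip pads of the tongs, 130 mm ahead (+x) of tongs_grip, same height, same axes. Pads 24 mm long (x), 22 mm tall, 60 mm apart at rest (70 mm over the outside), 28 mm apart when the arms are parallel. Squeezed on a part, the tips press with about 0.45 of the grip force less 7 N: a grip of 35 to 50 N is plenty for the cartridge.
- tongs_hinge (a point): The hinge of the tongs, 110 mm behind (-x) tongs_grip, at the same height; a blue block 42 mm wide and 26 mm tall reaches 21 mm further back. The arms are 20 mm tall, open in the plane of the tongs, and end 142 mm ahead of tongs_grip. Held lightly at 50 mm over the grip panels, the tips stand about 48 mm apart. At first they point roughly away from the robot.
- tongs_left (a joint): How far each tong arm is squeezed in from rest, rad: 0 = sprung fully open, 0.07 = arms parallel (28 mm between tip pads), at most 0.12. Both arms move alike. The spring pushes each grip panel outward with about 6 N at rest, 16 N when parallel.
- cartridge_centre (a point): Steel filter cartridge with orange end caps: a block 80 mm long (its x), 28 mm wide (its y) and 30 mm tall (its z), about 90 g, lying on the floor of the tub roughly along the tub's x. This point is its centre, 15 mm above its underside; z is up.
- tub: Blue open soak tub, fixed to the counter: outside 170 mm (x) by 140 mm (y), 50 mm high, walls and floor 5 mm thick, so 45 mm deep inside; a flat lug sticks out 29 mm at the rim of each x end (50 mm wide), not above the rim. Origin: centre of the underside, on the counter; z is up.
- tray: White drip tray, fixed to the counter: outside 198 mm (x) by 138 mm (y), 22 mm high, walls 4 mm thick, floor 4 mm thick (faint grey stripes are only drawn). Origin: centre of the underside, on the counter; z is up.
- mat: Dark flat mat with two yellow lines on which the tongs lie and must be laid back, 300 mm (x) by 130 mm (y), so thin that its top counts as the counter's height. Origin: its centre.
- bottle_centre (a point): White bottle with green cap, 66 mm across, 170 mm high, loose; a bystander. Point at half its height.
- mug_centre (a point): White mug, 80 mm across, 90 mm high, loose; a bystander. Point at half its height.
- bowl_centre (a point): Blue bowl, 120 mm across, 55 mm high, loose; a bystander. Point at half its height.
Mind the look-alikes: they are no part of the job. What is meant by the tray is not purple or yellow, and is the larger of those in its own colour.

How it is judged:
On the way, in this order (a step that is already met when the one before it is completed fails the run):
1. the cartridge is lifted clear of the tub, held by the tongs (height (world z) of cartridge_centre above 0.068 m and contact force between tongs and cartridge above 1 N), for 0.2 s.
2. the cartridge lies in the drip tray, right way up, let go by the tongs (x of cartridge_centre in the frame of tray between -0.085 and 0.085 m and y of cartridge_centre in the frame of tray between -0.058 and 0.058 m and z of cartridge_centre in the frame of tray below 0.026 m and angle between cartridge_centre's own z axis and vertical below 0.2 rad and contact force between tongs and cartridge below 0.1 N and contact force between tray and cartridge above 0.2 N and linear speed of cartridge below 0.03 m/s), for 0.2 s.
At the end, for the whole second after the job is handed in: The cartridge lies at rest in the drip tray, right way up (within 11 degrees) on its floor, and the tongs lie flat and at rest, sprung open, on the counter with their grip point over the mat (within 110 mm lengthwise and 60 mm crosswise of its centre) (x of cartridge_centre in the frame of tray between -0.085 and 0.085 m and y of cartridge_centre in the frame of tray between -0.058 and 0.058 m and z of cartridge_centre in the frame of tray below 0.026 m and angle between each of cartridge_centre, tongs_grip's own z axis and vertical below 0.2 rad and x of tongs_grip in the frame of mat between -0.11 and 0.11 m and y of tongs_grip in the frame of mat between -0.06 and 0.06 m and height (world z) of tongs_grip below 0.022 m and linear speed of each of cartridge, tongs below 0.02 m/s and contact force between tongs and cartridge below 0.1 N and value of joint tongs_left below 0.02 rad); the robot touches nothing.
It fails at once if the gripper or arm touches the cartridge (contact force between any of the fingers, the arm and cartridge above 0.5 N).
It fails at once if the cartridge is dropped or slammed into the tray (faster than 0.5 m/s within it) (horizontal distance between cartridge_centre and tray below 0.1 m and z of cartridge_centre in the frame of tray below 0.05 m and linear speed of cartridge above 0.5 m/s).
It fails at once if the bottle, mug or bowl is moved more than 25 mm (distance of any of bottle_centre, mug_centre, bowl_centre from where it was at the start of the episode above 0.025 m).
It also fails if it takes over 54 s, if anything falls off the work surface, if the arm or the gripper's body presses on something with over 40 N, if the wrist force passes 120 N, or if a joint passes its speed limit or range.

ROBOT

A 6-joint arm with a two-finger parallel gripper is mounted at the origin on the work surface. World frame = base frame: x ahead of the robot, y to its left, z up, the work surface at z = 0. Lengths are in m, angles in rad, forces in N, time in s.
With the tool pointing down it reaches from about 0.3 to 0.85 m from the base axis. Payload 5.4 kg.
Tool frame: the origin (TCP) lies between the finger pads; the fingertips stand 19 mm ahead of it and the grasp point (between the pads) is the TCP; z points along the fingers, y is the direction in which the jaws open and shut (so a half turn about z gives the same grasp; the last joint's range is limited). The gripper opens to 85 mm and grips with 20 to 120 N. Pads are 22 mm wide; open, the fingers measure 114 mm over their backs; the gripper's body (76 mm by 85 mm) begins 54 mm behind the grasp point. The pads swing forward as they close: fully open they stand 13 mm farther back than shut.
Start: joints at [0.898, 0.158, 1.597, -0, 1.386, -0.21], TCP at [0.257, 0.514, 0.226] pointing down, gripper open.
Joint ranges: [-2.91, 2.91], [-0.94, 2.29], [0.18, 2.7], [-1.29, 4.43], [0.17, 2.64], [-3, 3]. Speed limits (rad/s): [2.57, 2.57, 3.14, 3.14, 3.14, 3.14].

INTERFACE

Orientations are given as a unit quaternion [x, y, z, w].
In Python, from plant import bot, readout, imaging, finish_job gives the robot as it stands. Calls block until the motion is done:
- bot.move_to(position, orientation): joint-space move of the TCP to a pose.
- bot.servo_line(position, velocity=0.15, rotation=None, guard=None): straight line of the TCP; rotation=None keeps the orientation; velocity is the mean speed in m/s. With guard (N) it stops when the force on the tool has changed by that much, and returns True; else False.
- bot.goto_joints(angles): joint-space move.
- bot.grip(opening, newtons=None): finger opening in m; newtons is the grip in N (None keeps the last); returns when the fingers have stopped.
- bot.wait(seconds).
- bot.inverse_kinematics(position, orientation): joint angles nearest the present ones, or None.
- readout.sense(): the state.
- imaging.read_camera(name): name is "side" or "top"; returns (picture, depth): 420x560x3 uint8, red, green, blue; 420x560 float32, m along the optical axis (not along the pixel's ray), 0 where there is no reading.
- imaging.calibration(name): a dict with "camera_matrix" (3x3 intrinsics, pixels), "cam_to_world" (4x4, takes a point from camera to world coordinates). Camera axes: x right, y up, looking along -z (the intrinsics and any distortion apply to the point x, -y, -z); pixel columns grow to the right and rows downward; lengths in m; the calibration is good to about 2 mm. A picture is of the moment at which its call begins. calibration takes no time and is no camera call.
A pose or a line that the arm cannot do raises bot.PlanningError and nothing moves.
- finish_job(): hands the job in, once; it reports no verdict.
Trained networks look in the newest picture that a camera, given by its name, has taken for a name from the list of things; names that differ only in an ending like _2 or _b are one class to them, and where a whole thing is asked for, a point or a joint stands for the part that bears it (a point fixed in the world has none). Each returns a list of dicts, best first, with "confidence" (0 to 1); they miss things now and then, are a little off and sometimes report something else, mostly with a low value. They report only what shows in the picture. A call takes as long as a camera call. They do not tell look-alikes from the thing itself.
- imaging.recognise(thing, camera): "rect" ([centre column, centre row, width, height] in pixels, round what is visible of it).
- imaging.tip_of(thing, camera): "at" ([column, row] in pixels: a listed point, or the origin of a listed thing).
The state is a dict: "clock": time; "joint_positions": joint angles; "joint_vel": joint speeds; "joint_torque": joint torques, N m; "tcp_pos": TCP position; "ee_rot": TCP orientation; "force": force on the tool from outside, world axes, zero at the start; "torque": the same for the moment, N m; "width": finger opening in m.
Only numpy, scipy, OpenCV 4.12 (cv2) and the standard library are available. Lean on these libraries where they do the work, as an engineer would, in place of code of your own. Each camera call takes 0.05 s, during which the arm holds its last target.

## Working session

There is one attempt and no reset: what is moved stays moved. The work goes in short steps, each a Python script; the robot and the scene stay as the last script left them, time stands still between calls to the robot, and variables do not carry over. Pictures are saved under pics/ and viewed, and the job is handed in when it is done.

```bash
mkdir -p pics; ls; cat > h.py <<'E'
import numpy as np, cv2
from plant import bot, readout, imaging, finish_job
def snap(cam,name):
    im,d=imaging.read_camera(cam); cv2.imwrite(f'pics/{name}.png',im[:,:,::-1]); np.save(f'pics/{name}_d.npy',d); np.save(f'pics/{name}_i.npy',im); return im,d
def p2w(cam,u,v,depth=None,z=None):
    c=imaging.calibration(cam);K=np.array(c['camera_matrix']);T=np.array(c['cam_to_world'])
    r=np.linalg.inv(K)@np.array([u,v,1.]); r=np.array([r[0],-r[1],-1.])
    if depth is not None: return T[:3,:3]@(r*depth)+T[:3,3]
    w=T[:3,:3]@r; return T[:3,3]+w*(z-T[2,3])/w[2]
def w2p(cam,P):
    c=imaging.calibration(cam);K=np.array(c['camera_matrix']);T=np.array(c['cam_to_world'])
    q=np.linalg.inv(T)@np.append(P,1.); q=np.array([q[0],-q[1],-q[2]]); p=K@q; return p[:2]/p[2]
E
python3 - <<'E'
from h import *
for cam in ['top','side']:
    snap(cam,cam+'0')
    c=imaging.calibration(cam); print(cam,{k:(np.round(v,3).tolist() if not isinstance(v,str) else v) for k,v in c.items()})
    for t in ['tongs_grip','tongs_tips','tongs_hinge','cartridge_centre','tub','tray','mat','bottle_centre','mug_centre','bowl_centre']:
        print(t,[(np.round(x['at']).tolist(),round(x['confidence'],2)) for x in imaging.tip_of(t,cam)][:5])
print(readout.sense())
E
```

```text
pics
top {'camera_matrix': [[397.123, 0.0, 280.215], [0.0, 397.123, 214.257], [0.0, 0.0, 1.0]], 'cam_to_world': [[0.022, 0.987, -0.16, 0.33], [-0.999, 0.025, 0.019, 0.126], [0.023, 0.159, 0.987, 0.987], [0.0, 0.0, 0.0, 1.0]]}
tongs_grip [([326.0, 196.0], 0.69)]
tongs_tips [([329.0, 142.0], 0.97)]
tongs_hinge [([325.0, 236.0], 0.66)]
cartridge_centre [([415.0, 224.0], 0.84)]
tub [([414.0, 218.0], 0.95)]
tray [([230.0, 219.0], 0.82), ([170.0, 334.0], 0.81), ([151.0, 127.0], 0.76), ([139.0, 253.0], 0.65)]
mat [([326.0, 192.0], 0.94)]
bottle_centre [([93.0, 186.0], 0.62)]
mug_centre [([254.0, 106.0], 0.75)]
bowl_centre [([382.0, 104.0], 0.75)]
side {'camera_matrix': [[512.783, 0.0, 292.334], [0.0, 512.783, 211.159], [0.0, 0.0, 1.0]], 'cam_to_world': [[0.857, 0.314, -0.408, -0.013], [-0.515, 0.506, -0.692, -0.767], [-0.011, 0.803, 0.596, 0.832], [0.0, 0.0, 0.0, 1.0]]}
tongs_grip [([332.0, 252.0], 0.79)]
tongs_tips [([379.0, 237.0], 0.88)]
tongs_hinge [([293.0, 267.0], 0.71)]
cartridge_centre [([368.0, 320.0], 0.77)]
tub [([371.0, 325.0], 0.68)]
tray [([147.0, 225.0], 0.85), ([258.0, 213.0
[... 199 characters left out ...]
{'clock': 1.1, 'joint_positions': array([ 8.97887799e-01,  1.58386605e-01,  1.59697679e+00, -1.19195779e-05,
        1.38621483e+00, -2.10101293e-01]), 'joint_vel': array([-8.15127388e-05,  5.26760835e-04,  9.88928422e-04, -1.89321558e-03,
        2.48422221e-04,  1.34122265e-03]), 'joint_torque': array([ 1.83354023e-03, -3.96037602e+01, -3.31697524e+01, -1.79440613e-04,
        7.22929381e-04,  3.18648131e-05]), 'tcp_pos': array([0.25673179, 0.51449177, 0.22561832]), 'ee_rot': array([2.29342889e-01, 9.73345694e-01, 4.01747764e-06, 8.37866211e-06]), 'force': array([ 0.10458328, -0.46015305, -0.06512739]), 'torque': array([-0.0296393 ,  0.01497678, -0.00752605]), 'width': 0.08538006955405099}
```

View pics/top0.png

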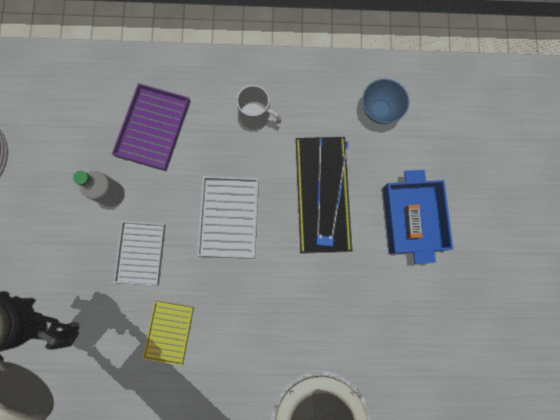

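View pics/side0.png

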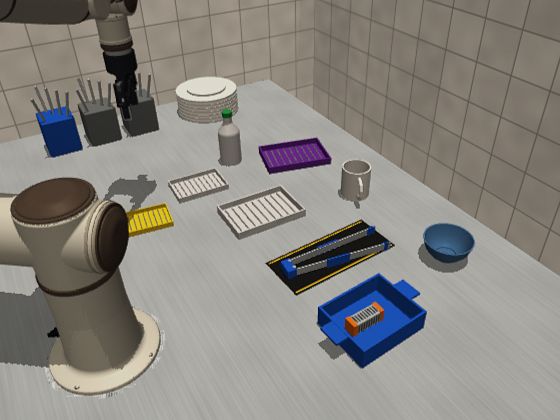

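Trays (top view): purple (151,127), large white (230,219), small white (139,253) and yellow (170,334). The large white one at (230,219) fits "not purple or yellow, larger in its own colour". I'll confirm that in a crop and measure everything.

```bash
python3 - <<'E'
from h import *
im=np.load('pics/top0_i.npy'); d=np.load('pics/top0_d.npy')
crop=im[120:300,100:480]; cv2.imwrite('pics/crop0.png',cv2.resize(crop[:,:,::-1],None,fx=2.1,fy=2.1,interpolation=cv2.INTER_CUBIC))
# world xyz map
c=imaging.calibration('top');K=np.array(c['camera_matrix']);T=np.array(c['cam_to_world'])
v,u=np.mgrid[0:420,0:560]; R=np.stack([(u-K[0,2])/K[0,0],-(v-K[1,2])/K[1,1],-np.ones_like(u,float)],-1)*d[...,None]
W=R@T[:3,:3].T+T[:3,3]; np.save('pics/top0_W.npy',W)
hsv=cv2.cvtColor(im,cv2.COLOR_RGB2HSV)
def rect(mask,box,name):
    m=np.zeros(mask.shape,bool); x0,y0,x1,y1=box; m[y0:y1,x0:x1]=mask[y0:y1,x0:x1]; m&=d>0
    P=W[m]; r=cv2.minAreaRect(P[:,:2].astype(np.float32)); print(name,m.sum(),np.round(r[0],4),np.round(r[1],4),round(r[2],1),'z',np.round(np.percentile(P[:,2],[2,50,98]),4))
Z=W[...,2]
print('counter z',np.median(Z[260:290,200:380]))
rect((Z>0.012),(190,165,270,270),'tray')
rect((Z>0.040),(375,160,465,275),'tub rim')
o=(hsv[...,0]<18)&(hsv[...,1]>150)&(hsv[...,2]>90)
rect(o,(400,190,432,250),'caps')
rect(Z>0.023,(400,195,430,245),'cart z')
rect((hsv[...,2]<60)|((hsv[...,0]>20)&(hsv[...,0]<35)&(hsv[...,1]>120)),(288,130,360,258),'mat')
rect((Z>0.010),(305,130,355,255),'tongs')
for t,z in [('tongs_grip',.013),('tongs_tips',.013),('tongs_hinge',.013),('cartridge_centre',.02),('tub',0),('tray',0),('mat',0),('mug_centre',.045),('bowl_centre',.027),('bottle_centre',.085)]:
  for cam in ['top','side']:
    for x in imaging.tip_of(t,cam)[:4]: print(t,cam,np.round(p2w(cam,*x['at'],z=z),4))
E
```

```text
counter z -0.00025000599550201175
tray 557 [0.4778 0.2348] [0.1382 0.1989] 88.9 z [0.0131 0.0211 0.0248]
tub rim 1263 [ 0.4867 -0.2294] [0.228  0.1416] 4.8 z [0.041  0.0485 0.0525]
caps 51 [ 0.4744 -0.221 ] [0.0769 0.0252] 2.3 z [0.031  0.0349 0.0385]
cart z 427 [ 0.4756 -0.2225] [0.0798 0.0308] 2.3 z [0.0245 0.0342 0.0385]
mat 4319 [ 0.5469 -0.0006] [0.2966 0.1221] 2.9 z [-0.0036  0.0001  0.0037]
tongs 582 [ 0.5461 -0.0145] [0.0732 0.2719] 85.5 z [0.0112 0.0234 0.0283]
tongs_grip top [ 0.5358 -0.0057  0.013 ]
tongs_grip side [ 0.5442 -0.0104  0.013 ]
tongs_tips top [ 0.677  -0.0134  0.013 ]
tongs_tips side [ 0.6779 -0.023   0.013 ]
tongs_hinge top [ 0.436  -0.0048  0.013 ]
tongs_hinge side [ 0.4375 -0.0036  0.013 ]
cartridge_centre top [ 0.4708 -0.2283  0.02  ]
cartridge_centre side [ 0.4814 -0.2301  0.02  ]
tub top [ 0.4884 -0.2313  0.    ]
tub side [ 0.4907 -0.2301  0.    ]
tray top [0.4746 0.2313 0.    ]
tray top [0.1938 0.3632 0.    ]
tray top [0.7099 0.447  0.    ]
tray top [0.3842 0.4526 0.    ]
tray side [0.2003 0.3496 0.    ]
tray side [0.4739 0.2412 0.    ]
tray side [0.3758 0.4464 0.    ]
tray side [0.7135 0.4525 0.    ]
mat top [ 0.5483 -0.01    0.    ]
mat side [ 0.5453 -0.0036  0.    ]
mug_centre top [0.7561 0.1797 0.045 ]
mug_centre side [0.7621 0.1817 0.045 ]
bowl_centre top [ 0.7793 -0.1501  0.027 ]
bowl_centre side [ 0.7866 -0.1568  0.027 ]
bottle_centre top [0.5295 0.5408 0.085 ]
bottle_centre side [0.5205 0.5091 0.085 ]
```

View pics/crop0.png

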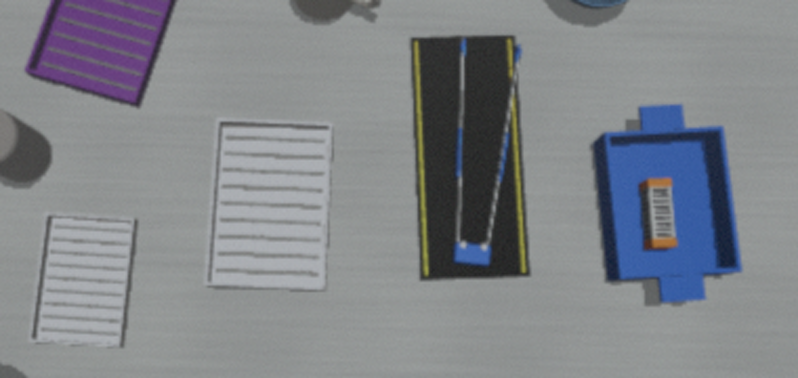

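The crop shows the large white tray (original pixel 230,219), measuring 199 x 138 mm, so it is the right one; the small white tray is at (139,253). The tongs' tips point to the image top, and the cartridge lies at (415,222) inside the tub. Next I'll refine the tongs' pose.

```bash
python3 - <<'E'
from h import *
im=np.load('pics/top0_i.npy'); d=np.load('pics/top0_d.npy'); W=np.load('pics/top0_W.npy')
hsv=cv2.cvtColor(im,cv2.COLOR_RGB2HSV); Z=W[...,2]
m=np.zeros(d.shape,np.uint8); m[130:255,300:355]=1
b=((hsv[...,0]>100)&(hsv[...,0]<125)&(hsv[...,1]>120)&(hsv[...,2]>50)&(m>0)).astype(np.uint8)
n,l,st,ce=cv2.connectedComponentsWithStats(b,connectivity=8)
for i in range(1,n):
    if st[i,4]<4: continue
    k=(l==i); uv=np.argwhere(k)[:,::-1]
    P=np.array([p2w('top',*q,z=0.026) for q in uv]); zz=Z[k]
    print(st[i].tolist(),np.round(ce[i],1),'min',np.round(P.min(0)[:2],4),'max',np.round(P.max(0)[:2],4),'mean',np.round(P.mean(0)[:2],4),np.round(np.median(zz),3))
k=(m>0)&(Z>0.014)
P=W[k]
for lo in np.arange(0.40,0.70,0.02):
    s=P[(P[:,0]>=lo)&(P[:,0]<lo+.02)]
    for sg,nm in ((s[s[:,1]>-0.0095-0.05*(lo-.42)],'L'),(s[s[:,1]<=-0.0095-0.05*(lo-.42)],'R')):
        if len(sg): print(nm,round(lo+.01,2),len(sg),np.round([sg[:,1].min(),sg[:,1].mean(),sg[:,1].max()],4))
k=(Z>0.032)&(Z<.04); q=np.zeros_like(k); q[198:242,403:428]=k[198:242,403:428]; r=cv2.minAreaRect(W[q][:,:2].astype(np.float32)); print('cart',r,W[q].mean(0))
# side blue parts
im,d2=np.load('pics/side0_i.npy'),np.load('pics/side0_d.npy')
cv2.imwrite('pics/crop1.png',cv2.resize(im[210:370,250:440][:,:,::-1],None,fx=3.5,fy=3.5,interpolation=cv2.INTER_CUBIC))
E
```

```text
[319, 139, 3, 6, 13] [320.2 141.6] min [0.6676 0.008 ] max [0.6808 0.0131] mean [0.6738 0.01  ] 0.022
[345, 143, 3, 6, 11] [345.6 145.4] min [ 0.6588 -0.058 ] max [ 0.6721 -0.0529] mean [ 0.6658 -0.0546] 0.02
[317, 181, 3, 23, 56] [318.1 192.2] min [0.5154 0.0122] max [0.5713 0.0173] mean [0.5428 0.0146] 0.025
[338, 184, 5, 22, 32] [339.7 194.6] min [ 0.5117 -0.045 ] max [ 0.5652 -0.035 ] mean [ 0.5381 -0.0393] 0.026
[316, 236, 18, 11, 157] [324.4 241.2] min [ 0.4098 -0.0227] max [0.4342 0.0189] mean [ 0.4213 -0.0017] 0.025
L 0.41 47 [-0.0085  0.0049  0.0188]
R 0.41 30 [-0.0231 -0.0158 -0.0087]
L 0.43 74 [-0.0084  0.0053  0.018 ]
R 0.43 38 [-0.0232 -0.0174 -0.0104]
L 0.45 8 [0.0133 0.0136 0.0139]
R 0.45 13 [-0.0255 -0.0235 -0.0209]
L 0.47 16 [0.0109 0.0126 0.014 ]
R 0.47 13 [-0.0287 -0.0267 -0.024 ]
L 0.49 16 [0.0113 0.0126 0.014 ]
R 0.49 13 [-0.0331 -0.03   -0.0278]
L 0.51 15 [0.0116 0.0128 0.0149]
R 0.51 19 [-0.0377 -0.034  -0.0307]
L 0.53 16 [0.0118 0.0133 0.0149]
R 0.53 19 [-0.0405 -0.0369 -0.0338]
L 0.55 16 [0.0121 0.0135 0.015 ]
R 0.55 20 [-0.043  -0.0403 -0.0377]
L 0.57 15 [0.0094 0.0127 0.015 ]
R 0.57 15 [-0.0451 -0.0424 -0.0401]
L 0.59 15 [0.0094 0.0108 0.0123]
R 0.59 12 [-0.0484 -0.0454 -0.0429]
L 0.61 14 [0.0096 0.0108 0.012 ]
R 0.61 13 [-0.0507 -0.0484 -0.0463]
L 0.63 15 [0.0096 0.0107 0.0117]
R 0.63 13 [-0.0537 -0.052  -0.0494]
L 0.65 8 [0.0094 0.0101 0.0115]
R 0.65 13 [-0.0562 -0.0549 -0.0533]
L 0.67 20 [0.0074 0.0096 0.0121]
R 0.67 18 [-0.0607 -0.0576 -0.0543]
L 0.69 2 [0.0077 0.0078 0.0078]
cart ((0.47559481859207153, -0.2227592170238495), (0.07961723953485489, 0.030799346044659615), 1.7522982358932495) [ 0.47489089 -0.22195588  0.03473899]
```

View pics/crop1.png

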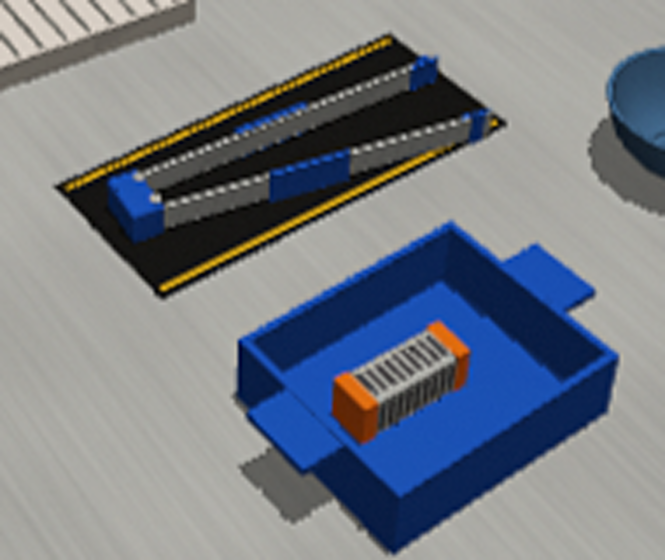

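```bash
cat >> h.py <<'E'
from scipy.spatial.transform import Rotation as Ro
TH=np.deg2rad(38)
def Rg(lean,sgn):  # tool axes in tongs frame
    z=np.array([np.sin(lean),0,-np.cos(lean)]); y=np.array([0,sgn,0.]); return np.stack([np.cross(y,z),y,z],1)
PT=np.array([-0.005,0,0.011])  # TCP in tongs-grip frame
SG=1
def tongR(yaw,pitch): return (Ro.from_euler('z',yaw)*Ro.from_euler('y',pitch)).as_matrix()
def tool_for(point,yaw,pitch,off=(0,0,0),lean=TH,sgn=None):
    """tool pose putting tongs-frame point `off` (rel. grip) at world point"""
    R=tongR(yaw,pitch); p=np.array(point)+R@(PT-np.array(off)); return p,Ro.from_matrix(R@Rg(lean,SG if sgn is None else sgn)).as_quat()
TIP=np.array([0.130,0,0])
YG=np.deg2rad(-4.6); G=np.array([0.5405,-0.0125,0.013])
C=np.array([0.475,-0.2225,0.026]); YC=np.deg2rad(2.)
TR=np.array([0.478,0.235,0.026]); YT=np.deg2rad(-1.)
E
python3 - <<'E'
from h import *
up=np.array([0,0,1.])
for s in (1,-1):
  for nm,a in [('pre',(G+.12*up,YG,0)),('grip',(G,YG,0)),('lift',(G+.1*up,YG,0)),('tubhi',(C+.12*up,YC,TH,TIP)),('tub',(C,YC,TH,TIP)),('trayhi',(TR+.12*up,YT,TH,TIP)),('tray',(TR,YT,TH,TIP))]:
    p,q=tool_for(*a,sgn=s); j=bot.inverse_kinematics(p,q); print(s,nm,np.round(p,3),None if j is None else np.round(j,2))
print(readout.sense()['clock'])
E
```

```text
1 pre [ 0.536 -0.012  0.144] [-0.35 -0.31  2.35  0.35  0.49 -2.1 ]
1 grip [ 0.536 -0.012  0.024] [-0.35  0.02  2.38  1.04  0.19 -2.81]
1 lift [ 0.536 -0.012  0.124] [-0.35 -0.27  2.36  0.4   0.43 -2.15]
1 tubhi [ 0.375 -0.226  0.238] [-0.82 -0.22  1.94 -0.    1.42 -2.42]
1 tub [ 0.375 -0.226  0.118] [-0.82 -0.09  2.08 -0.    1.15 -2.42]
1 trayhi [0.378 0.237 0.238] [ 0.29 -0.2   1.92  0.    1.42 -1.27]
1 tray [0.378 0.237 0.118] [ 0.29 -0.07  2.05 -0.    1.15 -1.27]
-1 pre [ 0.536 -0.012  0.144] [-0.35 -0.31  2.35  0.35  0.49  1.04]
-1 grip [ 0.536 -0.012  0.024] [-0.35  0.02  2.38  1.04  0.19  0.33]
-1 lift [ 0.536 -0.012  0.124] [-0.35 -0.27  2.36  0.4   0.43  1.  ]
-1 tubhi [ 0.375 -0.226  0.238] [-0.82 -0.22  1.94 -0.    1.42  0.72]
-1 tub [ 0.375 -0.226  0.118] [-0.82 -0.09  2.08 -0.    1.15  0.72]
-1 trayhi [0.378 0.237 0.238] [ 0.29 -0.2   1.92  0.    1.42  1.88]
-1 tray [0.378 0.237 0.118] [ 0.29 -0.07  2.05 -0.    1.15  1.88]
2.1
```

Leaning 38° at pickup is close to a wrist limit, so I'll lean about 15° and tilt the tool at the tub instead.

```bash
sed -i 's/^PT=.*/LEAN=np.deg2rad(15); PT=np.array([-0.002,0,0.010])/; s/lean=TH,sgn/lean=LEAN,sgn/; s/^SG=1/SG=-1/' h.py
python3 - <<'E'
from h import *
up=np.array([0,0,1.])
for s in (1,-1):
  for nm,a in [('pre',(G+.12*up,YG,0)),('grip',(G,YG,0)),('lift',(G+.1*up,YG,0)),('tubhi',(C+.12*up,YC,TH,TIP)),('tub',(C,YC,TH,TIP)),('trayhi',(TR+.12*up,YT,TH,TIP)),('tray',(TR,YT,TH,TIP))]:
    p,q=tool_for(*a,sgn=s); j=bot.inverse_kinematics(p,q); print(s,nm,np.round(p,3),None if j is None else np.round(j,2))
E
```

```text
1 pre [ 0.539 -0.012  0.143] [-0.28 -0.05  2.01  0.06  0.93 -1.8 ]
1 grip [ 0.539 -0.012  0.023] [-0.28  0.16  2.07  0.08  0.66 -1.83]
1 lift [ 0.539 -0.012  0.123] [-0.28 -0.02  2.03  0.07  0.88 -1.8 ]
1 tubhi [ 0.377 -0.226  0.235] [-0.64  0.09  1.7  -0.25  1.67 -2.23]
1 tub [ 0.377 -0.226  0.115] [-0.64  0.23  1.8  -0.25  1.44 -2.17]
1 trayhi [0.38  0.237 0.235] [ 0.22  0.12  1.67  0.09  1.74 -1.34]
1 tray [0.38  0.237 0.115] [ 0.22  0.25  1.78  0.09  1.51 -1.36]
-1 pre [ 0.539 -0.012  0.143] [-0.28 -0.05  2.01  0.06  0.93  1.34]
-1 grip [ 0.539 -0.012  0.023] [-0.28  0.16  2.07  0.08  0.66  1.31]
-1 lift [ 0.539 -0.012  0.123] [-0.28 -0.02  2.03  0.07  0.88  1.34]
-1 tubhi [ 0.377 -0.226  0.235] [-0.64  0.09  1.7  -0.25  1.67  0.91]
-1 tub [ 0.377 -0.226  0.115] [-0.64  0.23  1.8  -0.25  1.44  0.97]
-1 trayhi [0.38  0.237 0.235] [0.22 0.12 1.67 0.09 1.74 1.81]
-1 tray [0.38  0.237 0.115] [0.22 0.25 1.78 0.09 1.51 1.78]
```

```bash
python3 - <<'E'
from h import *
up=np.array([0,0,1.])
p,q=tool_for(G+.12*up,YG,0); bot.move_to(p,q); print(readout.sense()['clock'])
p,q=tool_for(G,YG,0); print(bot.servo_line(p,velocity=0.08,guard=8)); s=readout.sense(); print(s['clock'],s['tcp_pos'],s['force'],p)
bot.grip(0.050,20); s=readout.sense(); print(s['clock'],s['width'],s['tcp_pos'],s['force'])
snap('side','side1'); snap('top','top1')
E
```

```text
4.25
False
5.9 [ 0.53900124 -0.01247235  0.02359905] [-0.50631967 -0.93831385 -0.14431482] [ 0.53850644 -0.0123396   0.023     ]
6.3417 0.04985411943051735 [ 0.5385438  -0.01234609  0.0230573 ] [ 0.3085179  -0.65949778 -0.2726871 ]
```

```bash
python3 - <<'E'
from h import *
up=np.array([0,0,1.])
p,q=tool_for(G+.10*up,YG,0); bot.servo_line(p,velocity=0.12)
s=readout.sense(); print(s['clock'],s['width'],s['force'])
a,_=snap('side','side2'); b,_=snap('top','top2')
cv2.imwrite('pics/c2.png',np.hstack([cv2.resize(a[150:350,200:460],(520,400)),cv2.resize(b[110:310,290:430],(280,400))])[:,:,::-1])
E
```

```text
7.425 0.04999232814769851 [ 1.01210067  0.04996889 -0.61181958]
```

View pics/c2.png

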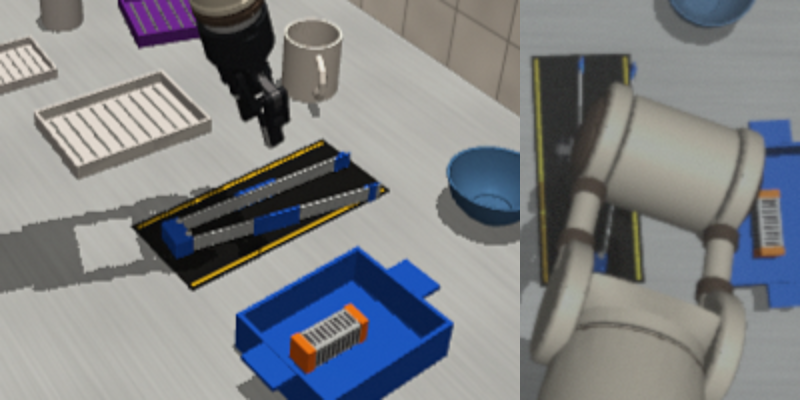

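The tongs are still on the mat, roughly where they were, so the grasp missed. I'll check the side picture taken while gripping.

```bash
python3 - <<'E'
from h import *
a=np.load('pics/side1_i.npy'); cv2.imwrite('pics/c3.png',cv2.resize(a[190:310,260:420],(800,600),interpolation=cv2.INTER_CUBIC)[:,:,::-1])
a=np.load('pics/side2_i.npy'); print(w2p('side',readout.sense()['tcp_pos']))
E
```

```text
[331.96838756 217.82621558]
```

View pics/c3.png

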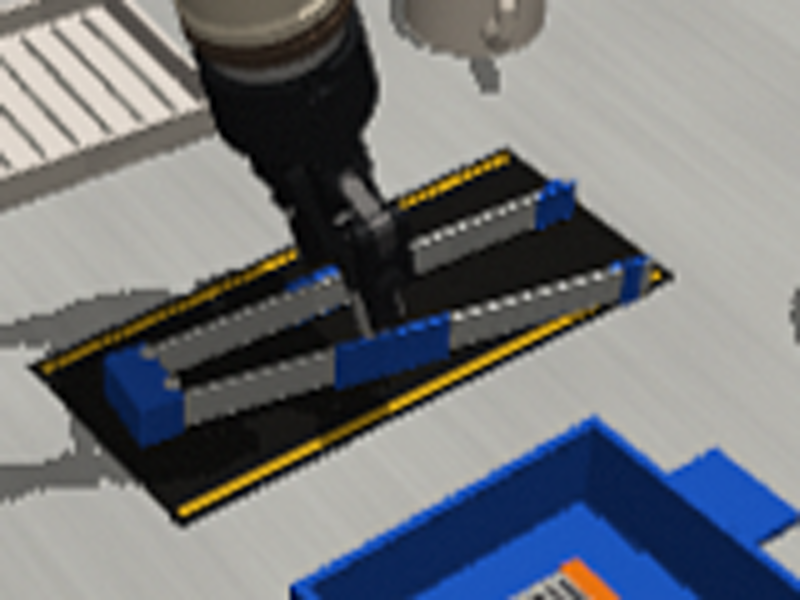

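```bash
python3 - <<'E'
from h import *
a=np.load('pics/side2_i.npy')
bot.grip(0.085,20)
b,d=snap('side','side3'); s=readout.sense(); print(s['clock'],s['width'])
p=s['tcp_pos']; R=Ro.from_quat(s['ee_rot']).as_matrix(); print(np.round(R,2))
b=b.copy(); sc=5
def cr(im): return cv2.resize(im[140:260,290:370],(400,600),interpolation=cv2.INTER_CUBIC)
A,B=cr(a),cr(b)
for off,col in [((0,0,0),(255,0,0)),((0,.0425,0),(0,255,0)),((0,-.0425,0),(255,255,0)),((0,0,.019),(255,0,255))]:
    u=w2p('side',p+R@np.array(off)); cv2.circle(B,(int((u[0]-290)*5),int((u[1]-140)*5)),4,col,-1); print(off,u)
cv2.imwrite('pics/c4.png',np.hstack([A,B])[:,:,::-1])
E
```

```text
8.0167 0.08531300268063496
[[ 0.96 -0.08  0.26]
 [-0.08 -1.   -0.02]
 [ 0.26  0.   -0.97]]
(0, 0, 0) [332.34329191 217.31486912]
(0, 0.0425, 0) [341.93069615 227.62242668]
(0, -0.0425, 0) [323.24622665 207.53448212]
(0, 0, 0.019) [333.90956516 223.0604426 ]
```

View pics/c4.png

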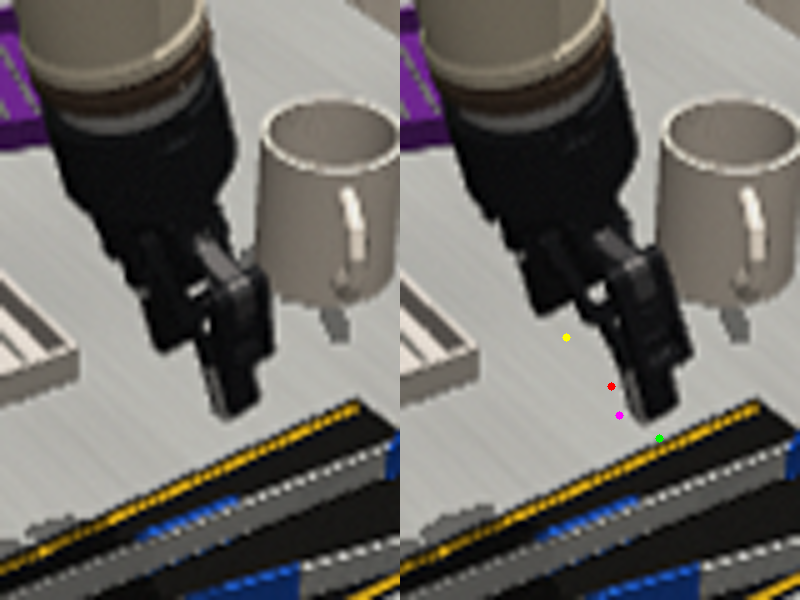

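```bash
python3 - <<'E'
from h import *
s=readout.sense(); p=s['tcp_pos']; R=Ro.from_quat(s['ee_rot']).as_matrix()
c=imaging.calibration('side');K=np.array(c['camera_matrix']);T=np.array(c['cam_to_world'])
v,u=np.mgrid[0:420,0:560]
for f in ['side2','side3']:
    d=np.load(f'pics/{f}_d.npy')
    r=np.stack([(u-K[0,2])/K[0,0],-(v-K[1,2])/K[1,1],-np.ones_like(u,float)],-1)*d[...,None]
    W=r@T[:3,:3].T+T[:3,3]
    L=(W-p)@R   # tool frame
    m=(d>0)&(np.abs(L[...,0])<.06)&(np.abs(L[...,1])<.08)&(L[...,2]>-.06)&(L[...,2]<.06)&(W[...,2]>.05)
    for side in (1,-1):
        q=L[m&(L[...,1]*side>0.005)]
        zmax=np.percentile(q[:,2],99) ; t=q[q[:,2]>zmax-.012]
        print(f,side,len(q),'zmax',np.round(q[:,2].max(),4),np.round(zmax,4),'tip x',np.round(np.percentile(t[:,0],[2,98]),4),'y',np.round(np.percentile(t[:,1],[2,98]),4))
E
```

```text
side2 1 123 zmax -0.0073 -0.0078 tip x [-0.0119  0.0081] y [0.0253 0.0378]
side2 -1 100 zmax -0.004 -0.0069 tip x [-0.0119  0.0042] y [-0.0317 -0.0227]
side3 1 95 zmax -0.0154 -0.0174 tip x [-0.0109  0.0095] y [0.0436 0.0555]
side3 -1 90 zmax -0.0178 -0.0184 tip x [-0.0112  0.0053] y [-0.0488 -0.0396]
```

The depth data shows the fingertips 6 mm *behind* the TCP at 50 mm opening and 17 mm behind when fully open. That disagrees with the stated 19 mm ahead, and the jaws closed just above the panels. I'll check the tongs haven't moved, then regrasp about 22 mm deeper, with a force guard.

```bash
sed -i 's/PT=np.array(\[-0.002,0,0.010\])/PT=np.array([0.004,0,-0.012])/' h.py
python3 - <<'E'
from h import *
a=np.load('pics/side0_i.npy').astype(int);b=np.load('pics/side3_i.npy').astype(int)
hs=lambda i: cv2.cvtColor(i.astype(np.uint8),cv2.COLOR_RGB2HSV)
for n,i in (('0',a),('3',b)):
    h=hs(i); k=((h[...,0]>100)&(h[...,0]<125)&(h[...,1]>120)&(h[...,2]>50)); m=np.zeros_like(k); m[225:285,280:345]=k[225:285,280:345]
    n_,l,st,ce=cv2.connectedComponentsWithStats(m.astype(np.uint8)); print(n,[(np.round(ce[j],1).tolist(),st[j,4]) for j in range(1,n_) if st[j,4]>10])
up=np.array([0,0,1.])
p,q=tool_for(G,YG,0); j=bot.inverse_kinematics(p,q); print(p,j)
p2,q2=tool_for(G+.05*up,YG,0)
hit=bot.servo_line(p2,velocity=0.12)
hit=bot.servo_line(p,velocity=0.06,guard=6); s=readout.sense(); print(hit,s['clock'],s['tcp_pos'],s['force'])
if not hit:
    bot.grip(0.062,20); s=readout.sense(); print(s['width'],s['tcp_pos'],s['force'])
    a,_=snap('side','side4'); cv2.imwrite('pics/c5.png',cv2.resize(a[190:310,260:420],(800,600),interpolation=cv2.INTER_CUBIC)[:,:,::-1])
E
```

```text
0 [([327.0, 242.9], np.int32(49)), ([335.5, 260.3], np.int32(172)), ([288.2, 268.5], np.int32(225))]
3 [([327.2, 242.9], np.int32(48)), ([335.6, 260.2], np.int32(173)), ([288.3, 268.6], np.int32(221))]
[ 0.54448712 -0.0128208   0.001     ] [-0.27492093  0.22039745  2.05586896  0.08748658  0.61005138  1.31086886]
False 9.75 [ 0.54491672 -0.01293891  0.00139783] [ 0.28658251  0.15704369 -0.88044403]
0.06185607184564547 [ 0.54462134 -0.01284498  0.00121294] [ 0.20798458 -0.19861116 -0.517417  ]
```

View pics/c5.png

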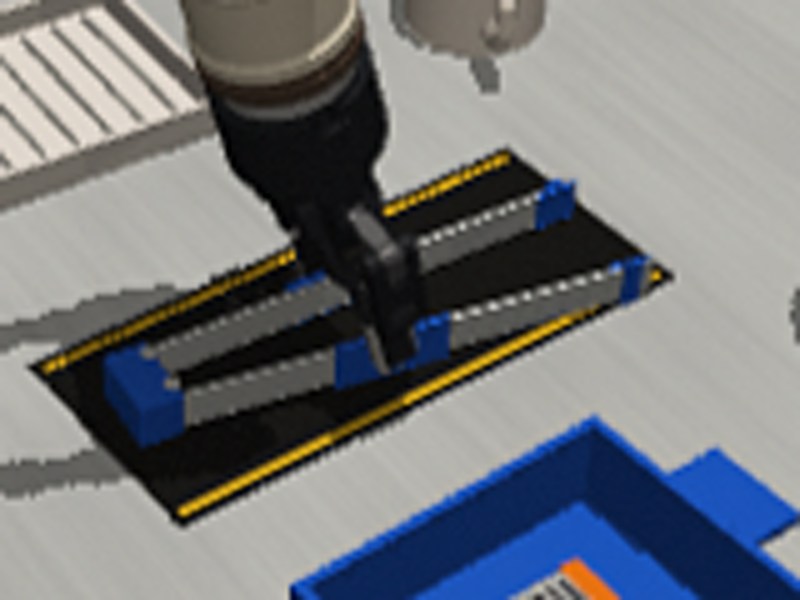

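The near finger now sits outside the near panel at (395,345 in the crop). Closing and lifting.

```bash
python3 - <<'E'
from h import *
up=np.array([0,0,1.])
bot.grip(0.049,25); s=readout.sense(); print(s['clock'],s['width'],s['tcp_pos'],s['force'])
p,q=tool_for(G+.12*up,YG,0); bot.servo_line(p,velocity=0.15); s=readout.sense(); print(s['clock'],s['width'],s['force'])
a,_=snap('side','side5'); cv2.imwrite('pics/c6.png',cv2.resize(a[130:310,240:480],(800,600),interpolation=cv2.INTER_CUBIC)[:,:,::-1])
for o in [(0,0,0),TIP,(-.11,0,0)]: print(w2p('side',G+.12*up+tongR(YG,0)@np.array(o)))
for t in ['tongs_grip','tongs_tips','tongs_hinge']: print(t,imaging.tip_of(t,'side')[:2])
E
```

```text
10.4417 0.049482362492761396 [ 0.54543849 -0.0130029   0.00215263] [-3.49908631  1.08535471  7.26594461]
11.3917 0.049106210417263 [ 0.04680242 -0.42764849 -1.59292659]
[333.25748812 213.56913444]
[381.05996645 198.46113002]
[289.77811763 227.31081781]
tongs_grip [{'at': [332.5, 212.5], 'confidence': 0.89}]
tongs_tips [{'at': [381.3, 199.4], 'confidence': 0.75}, {'at': [330.7, 253.5], 'confidence': 0.17}]
tongs_hinge [{'at': [290.9, 228.1], 'confidence': 0.97}]
```

View pics/c6.png

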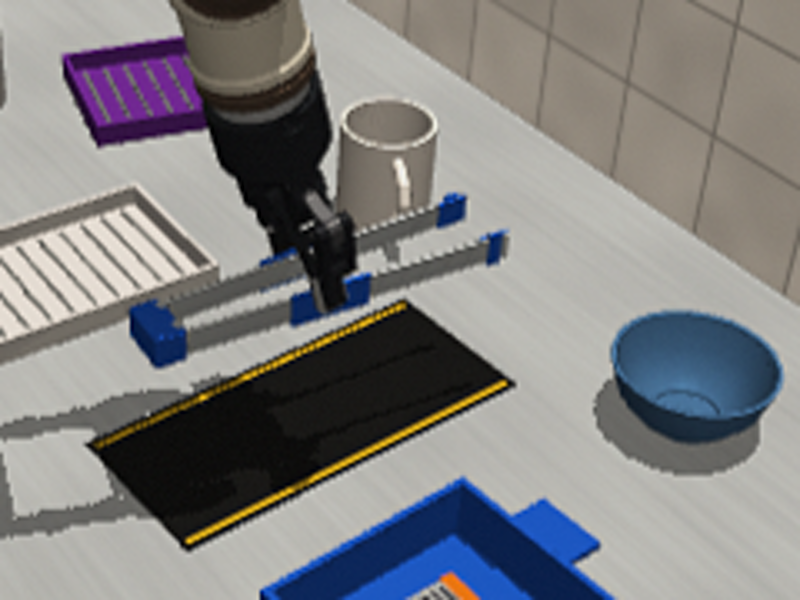

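```bash
python3 - <<'E'
from h import *
up=np.array([0,0,1.])
p,q=tool_for(C+.06*up,YC,TH,TIP); print(p,bot.inverse_kinematics(p,q)); bot.move_to(p,q); s=readout.sense(); print(s['clock'],s['width'],s['force'])
a,_=snap('side','side6')
for o in [TIP,(0,0,0),(-.11,0,0)]: print(np.round(w2p('side',C+.06*up+tongR(YC,TH)@(np.array(o)-TIP)),1))
for t in ['tongs_tips','tongs_grip','tongs_hinge']: print(t,[(np.round(x['at'],1),x['confidence']) for x in imaging.tip_of(t,'side')[:2]])
b,_=snap('top','top6')
print(np.round(w2p('top',C+.06*up),1))
for t in ['tongs_tips','tongs_hinge']: print(t,[(np.round(x['at'],1),x['confidence']) for x in imaging.tip_of(t,'top')[:2]])
cv2.imwrite('pics/c7.png',np.hstack([cv2.resize(a[190:370,260:440],(400,400),interpolation=cv2.INTER_CUBIC),cv2.resize(b[130:310,340:500],(356,400),interpolation=cv2.INTER_CUBIC)])[:,:,::-1])
E
```

```text
[ 0.36838769 -0.22622298  0.15411722] [-0.65029093  0.15815062  1.79601963 -0.25037635  1.50701551  0.94210903]
12.6417 0.04874168438362581 [ 0.72663497  0.25262222 -0.89537042]
[365.4 296.7]
[324.7 288.4]
[283.4 280. ]
tongs_tips [(array([366.2, 297.3]), 0.84)]
tongs_grip [(array([324.5, 289.1]), 0.96)]
tongs_hinge [(array([283. , 280.3]), 0.76)]
[423.1 218. ]
tongs_tips [(array([417.6, 215.7]), 0.68)]
tongs_hinge [(array([ 97.7, 187.2]), 0.42)]
```

View pics/c7.png

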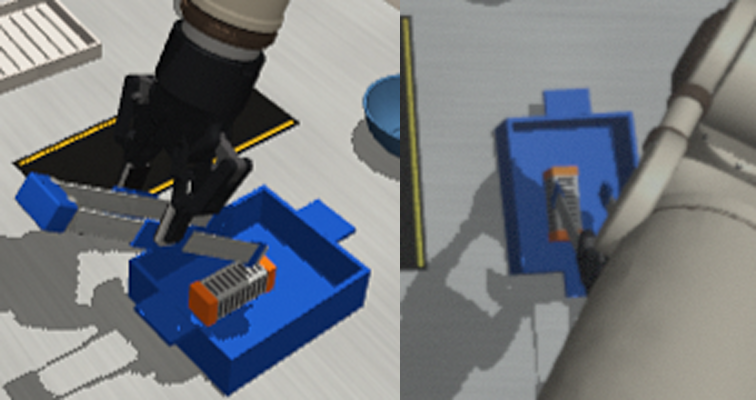

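The tip position agrees with the prediction within 1 px in the side view, so I'll descend.

```bash
python3 - <<'E'
from h import *
up=np.array([0,0,1.])
p,q=tool_for(C,YC,TH,TIP); hit=bot.servo_line(p,velocity=0.06,guard=4); s=readout.sense(); print(hit,s['clock'],s['tcp_pos']-p,s['width'],s['force'])
a,_=snap('side','side7');b,_=snap('top','top7')
print(np.round(w2p('side',C),1),[(np.round(x['at'],1),x['confidence']) for x in imaging.tip_of('tongs_tips','side')[:2]])
cv2.imwrite('pics/c8.png',np.hstack([cv2.resize(a[250:370,300:440],(467,400),interpolation=cv2.INTER_CUBIC),cv2.resize(b[170:270,380:460],(320,400),interpolation=cv2.INTER_CUBIC)])[:,:,::-1])
E
```

```text
False 14.1417 [ 0.00030734 -0.00024685  0.00039767] 0.049149857670618746 [-0.01470199 -0.17326589 -0.55537527]
[363.3 317.2] [(array([363.7, 317. ]), 0.93)]
```

View pics/c8.png

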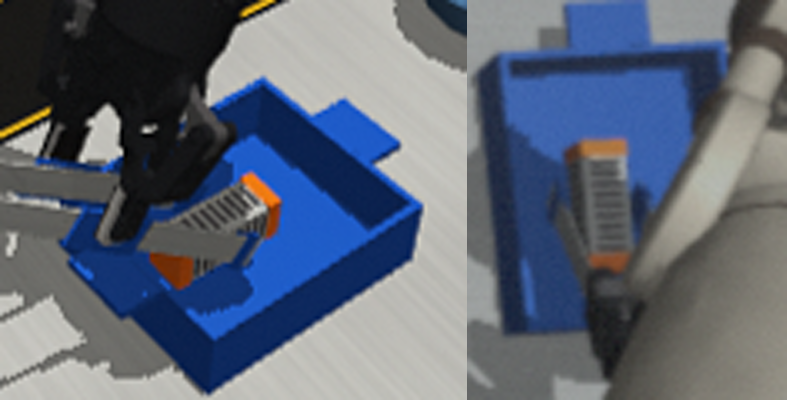

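The pads straddle the cartridge on both sides. Squeezing and lifting.

```bash
python3 - <<'E'
from h import *
up=np.array([0,0,1.])
bot.grip(0.030,42); s=readout.sense(); print(s['clock'],s['width'],s['force'])
p,q=tool_for(C+.10*up,YC,TH,TIP); bot.servo_line(p,velocity=0.08); s=readout.sense(); print(s['clock'],s['width'],s['force'])
a,_=snap('side','side8');b,_=snap('top','top8')
print(np.round(w2p('side',C+.1*up),1),[(t,np.round(x['at'],1),x['confidence']) for t in ('tongs_tips','cartridge_centre','tongs_grip') for x in imaging.tip_of(t,'side')[:2]])
cv2.imwrite('pics/c9.png',np.hstack([cv2.resize(a[200:340,280:440],(457,400),interpolation=cv2.INTER_CUBIC),cv2.resize(b[170:270,380:460],(320,400),interpolation=cv2.INTER_CUBIC)])[:,:,::-1])
E
```

```text
14.525 0.0392689492559279 [-0.49160873  0.54361524  1.10518202]
15.925 0.03941457896431075 [-0.0154397  -0.03932095 -2.51367687]
[367.  282.2] [('tongs_tips', array([365.1, 283.3]), 0.95), ('cartridge_centre', array([369.4, 287.1]), 0.93), ('tongs_grip', array([324.3, 273.5]), 0.86)]
```

View pics/c9.png

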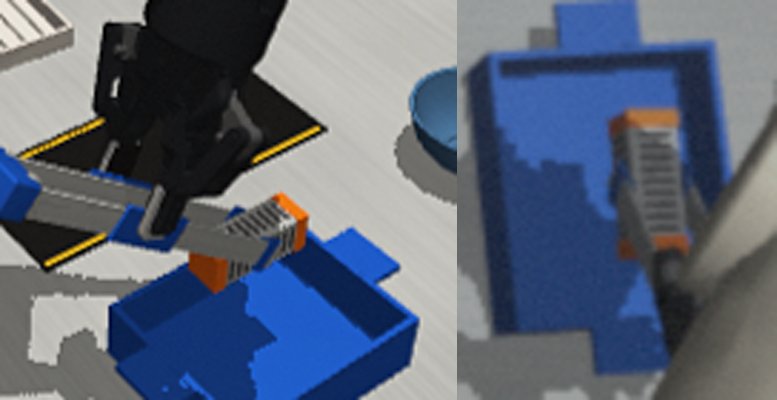

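```bash
python3 - <<'E'
from h import *
for cam,box in (('top',(410,190,435,240)),('side',(325,260,400,310))):
    d=np.load(f'pics/{cam}8_d.npy'); im=np.load(f'pics/{cam}8_i.npy'); hsv=cv2.cvtColor(im,cv2.COLOR_RGB2HSV)
    c=imaging.calibration(cam);K=np.array(c['camera_matrix']);T=np.array(c['cam_to_world'])
    v,u=np.mgrid[0:420,0:560]; W=(np.stack([(u-K[0,2])/K[0,0],-(v-K[1,2])/K[1,1],-np.ones_like(u,float)],-1)*d[...,None])@T[:3,:3].T+T[:3,3]
    m=np.zeros(d.shape,bool); m[box[1]:box[3],box[0]:box[2]]=1
    o=m&(hsv[...,0]<18)&(hsv[...,1]>140)&(d>0)&(W[...,2]>.07)
    P=W[o]
    for sel in (P[P[:,0]>P[:,0].mean()],P[P[:,0]<=P[:,0].mean()]): print(cam,len(sel),np.round(sel.mean(0),4),np.round(sel.min(0),4),np.round(sel.max(0),4))
    if cam=='top':
        t=m&(np.abs(W[...,2]-.13)<.02)&(hsv[...,1]<90)|o; t&=(W[...,2]>.10); Q=W[t]; A=np.c_[Q[:,:2]-Q[:,:2].mean(0),np.ones(len(Q))]; print('plane',np.linalg.lstsq(A,Q[:,2],rcond=None)[0],len(Q))
        w=W[...,2]
        for x in np.arange(.43,.53,.01):
            k=m&(W[...,0]>=x)&(W[...,0]<x+.01)&(w>.09); print(round(x,3),k.sum(),np.round(np.percentile(w[k],[50,95]),4) if k.any() else '', np.round([W[...,1][k].min(),W[...,1][k].max()],4) if k.any() else '')
E
```

```text
top 35 [ 0.5102 -0.2162  0.1325] [ 0.5072 -0.2284  0.1297] [ 0.513  -0.2026  0.1352]
top 16 [ 0.4411 -0.2213  0.1307] [ 0.4382 -0.2277  0.1103] [ 0.4439 -0.2065  0.1359]
plane [-0.07576105 -0.07689524  0.1321887 ] 457
0.43 45 [0.1433 0.1655] [-0.2277 -0.2017]
0.44 65 [0.1341 0.1556] [-0.2276 -0.2011]
0.45 69 [0.1332 0.1454] [-0.2284 -0.2009]
0.46 73 [0.133  0.1386] [-0.2286 -0.1997]
0.47 75 [0.1319 0.1348] [-0.2298 -0.1994]
0.48 66 [0.1321 0.1346] [-0.2303 -0.1996]
0.49 74 [0.1318 0.1342] [-0.231  -0.2043]
0.5 72 [0.1317 0.1349] [-0.23   -0.2026]
0.51 39 [0.1318 0.1337] [-0.2311 -0.204 ]
0.52 0  
0.53 0  
side 85 [ 0.5118 -0.2248  0.1258] [ 0.5055 -0.2349  0.1013] [ 0.5182 -0.2043  0.1366]
side 128 [ 0.4382 -0.228   0.1174] [ 0.4328 -0.2418  0.1025] [ 0.4472 -0.2073  0.1436]
```

The cartridge is held level (slope about 0.03) and its top is at 0.132 m. Carrying it to the tray.

```bash
python3 - <<'E'
from h import *
up=np.array([0,0,1.])
p,q=tool_for(TR+.10*up,YT,TH,TIP)
try: bot.servo_line(p,velocity=0.2,rotation=q)
except bot.PlanningError as e: print('plan',e)
s=readout.sense(); print(s['clock'],s['width'],s['force'],s['tcp_pos']-p)
p,q=tool_for(TR+.03*up,YT,TH,TIP); bot.servo_line(p,velocity=0.1)
a,_=snap('side','side9');b,_=snap('top','top9')
print(np.round(w2p('side',TR+.03*up),1),[(t,np.round(x['at'],1),x['confidence']) for t in ('tongs_tips','cartridge_centre','tongs_grip') for x in imaging.tip_of(t,'side')[:2]])
cv2.imwrite('pics/c10.png',np.hstack([cv2.resize(a[130:270,180:340],(457,400),interpolation=cv2.INTER_CUBIC),cv2.resize(b[170:270,190:270],(320,400),interpolation=cv2.INTER_CUBIC)])[:,:,::-1])
E
```

```text
18.6417 0.039232821178989234 [-0.41375483 -0.1640755  -3.15743047] [ 1.05706323e-04 -4.53943120e-04  5.56560684e-06]
[259.3 196.6] [('tongs_tips', array([258. , 198.4]), 0.6), ('tongs_tips', array([352.7, 179. ]), 0.36), ('cartridge_centre', array([261.4, 200.1]), 0.78), ('tongs_grip', array([220.6, 183.7]), 0.9), ('tongs_grip', array([260.9, 211.2]), 0.47)]
```

View pics/c10.png

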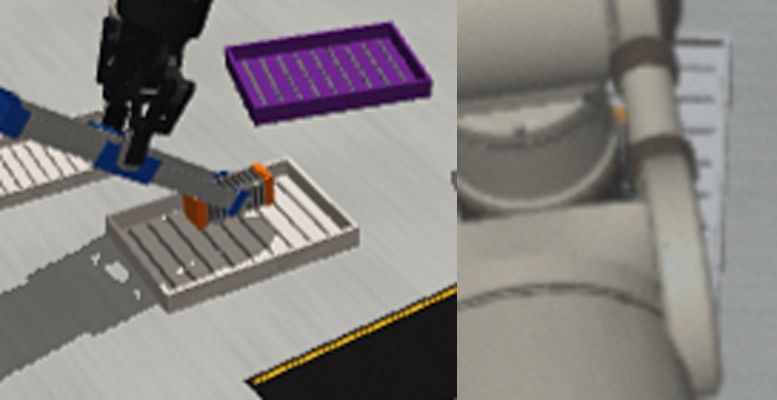

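It is hanging level over the tray. Lowering with a force guard.

```bash
python3 - <<'E'
from h import *
up=np.array([0,0,1.])
p,q=tool_for(TR-[0,0,.003],YT,TH,TIP); hit=bot.servo_line(p,velocity=0.025,guard=2.5); s=readout.sense(); print(hit,s['clock'],s['tcp_pos']-p,s['force'])
a,_=snap('side','side10')
print([(t,np.round(x['at'],1),x['confidence']) for t in ('tongs_tips','cartridge_centre','tongs_grip') for x in imaging.tip_of(t,'side')[:2]],w2p('side',[*TR[:2],.019]))
cv2.imwrite('pics/c11.png',cv2.resize(a[150:250,190:320],(780,600),interpolation=cv2.INTER_CUBIC)[:,:,::-1])
E
```

```text
True 20.8583 [-0.0006286  -0.00010187  0.00191819] [-0.02555342 -0.03598808  2.77786736]
[('tongs_tips', array([258.1, 206.5]), 0.88), ('tongs_tips', array([224.6, 138.3]), 0.21), ('cartridge_centre', array([263.1, 208.6]), 0.63), ('tongs_grip', array([220.6, 193.7]), 0.67)] [259.98424804 207.92916631]
```

View pics/c11.png

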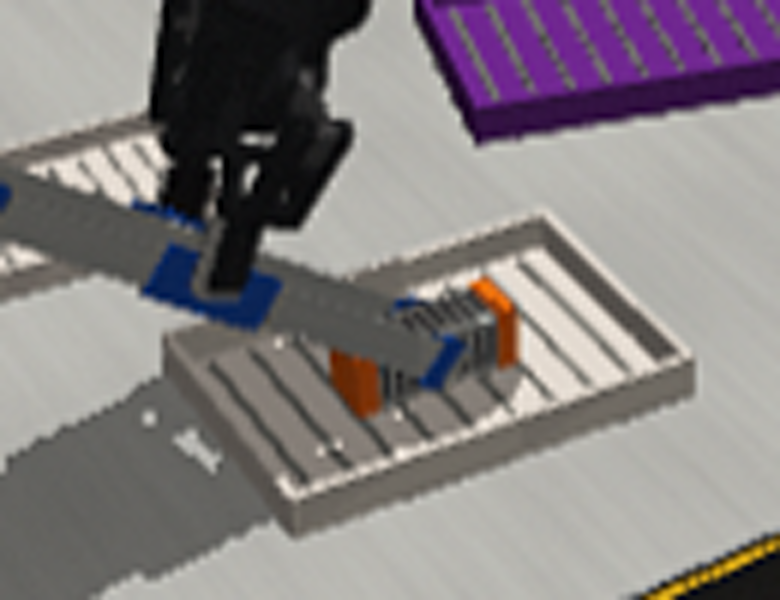

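It has touched down on the floor, so I'll release it.

```bash
python3 - <<'E'
from h import *
bot.grip(0.043,30); bot.grip(0.051,20); bot.wait(0.3); s=readout.sense(); print(s['clock'],s['width'],s['force'])
a,_=snap('side','side11')
cv2.imwrite('pics/c12.png',cv2.resize(a[150:250,190:320],(780,600),interpolation=cv2.INTER_CUBIC)[:,:,::-1])
E
```

```text
21.825 0.05114681173875024 [ 0.00967003 -0.24353424 -0.58484872]
```

View pics/c12.png

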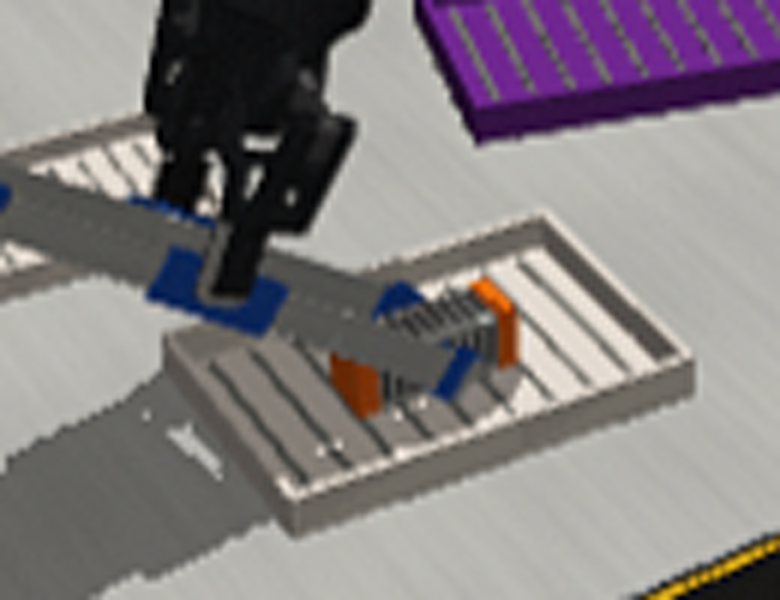

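The tongs are clear of both sides and the cartridge sits flat. Lifting the tongs away and returning to the mat.

```bash
python3 - <<'E'
from h import *
up=np.array([0,0,1.])
p,q=tool_for(TR+.13*up,YT,TH,TIP); bot.servo_line(p,velocity=0.12)
p,q=tool_for(G+.07*up,YG,0); bot.move_to(p,q); s=readout.sense(); print(s['clock'],s['width'],s['force'])
a,d=snap('side','side12')
for o in [(0,0,0),TIP,(-.11,0,0)]: print(np.round(w2p('side',G+.07*up+tongR(YG,0)@np.array(o)),1))
for t in ['tongs_grip','tongs_tips','tongs_hinge','cartridge_centre']: print(t,[(np.round(x['at'],1),x['confidence']) for x in imaging.tip_of(t,'side')[:2]])
cv2.imwrite('pics/c13.png',cv2.resize(a[130:310,180:420],(800,600),interpolation=cv2.INTER_CUBIC)[:,:,::-1])
E
```

```text
24.3833 0.051098280051844795 [ 0.63891777 -0.59881206 -0.61068369]
[332.5 230.8]
[379.1 215.4]
[290.1 244.7]
tongs_grip [(array([331.8, 228.6]), 0.67)]
tongs_tips [(array([377.2, 213.6]), 0.69)]
tongs_hinge [(array([291.3, 245.5]), 0.76)]
cartridge_centre [(array([262.2, 208.5]), 0.9), (array([259.8, 211.5]), 0.29)]
```

View pics/c13.png

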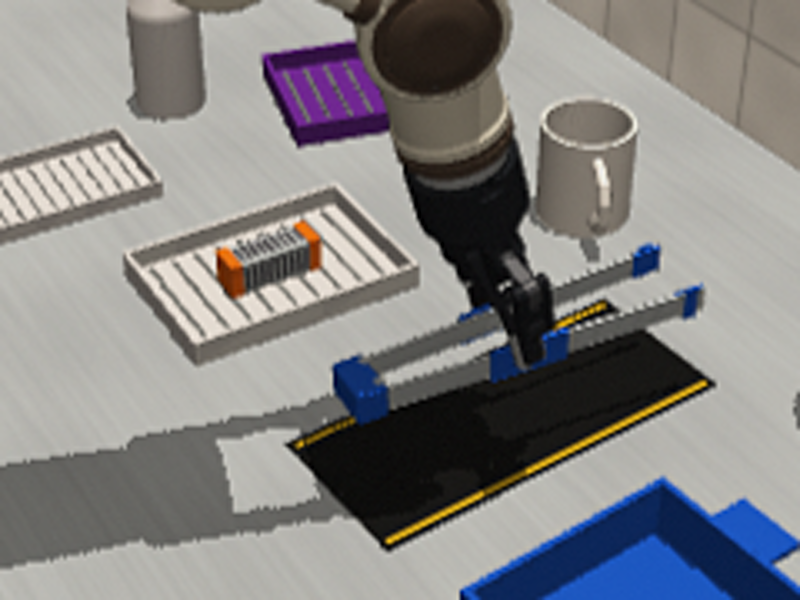

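```bash
python3 - <<'E'
from h import *
up=np.array([0,0,1.])
p,q=tool_for(G+.0015*up,YG,0); hit=bot.servo_line(p,velocity=0.05,guard=4); s=readout.sense(); print(hit,s['clock'],s['tcp_pos']-p,s['force'])
a,_=snap('side','side13'); cv2.imwrite('pics/c14.png',cv2.resize(a[190:310,260:420],(800,600),interpolation=cv2.INTER_CUBIC)[:,:,::-1])
E
```

```text
False 26.15 [ 3.40264921e-04 -8.66669348e-05  3.94756110e-04] [ 0.00450177 -0.28750995 -0.51401061]
```

View pics/c14.png

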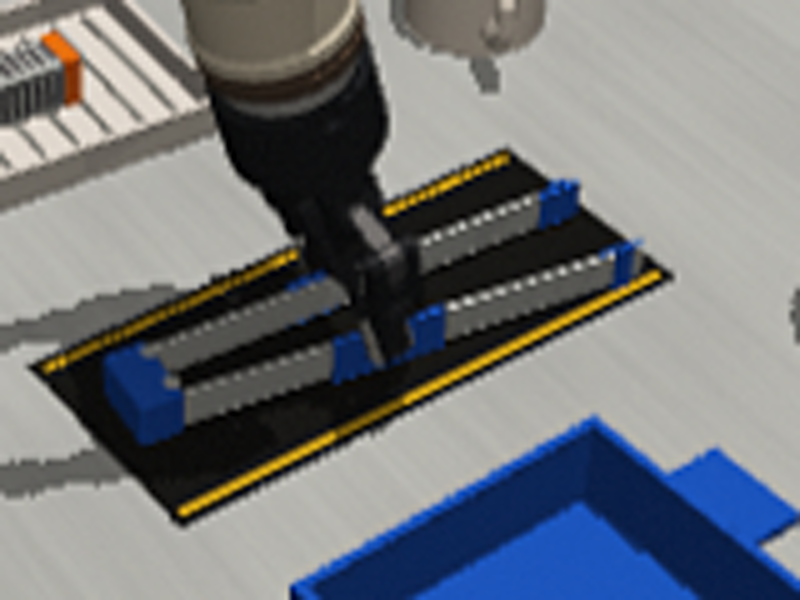

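```bash
python3 - <<'E'
from h import *
up=np.array([0,0,1.])
p,q=tool_for(G-.003*up,YG,0); hit=bot.servo_line(p,velocity=0.02,guard=4); s=readout.sense(); print(hit,s['clock'],s['tcp_pos']-p,s['force'])
bot.grip(0.058,20); s=readout.sense(); print(s['width'],s['force']); bot.grip(0.085,20)
s=readout.sense(); print(s['clock'],s['width'],s['force'])
p,q=tool_for(G+.05*up,YG,0); bot.servo_line(p,velocity=0.06)
p,q=tool_for(G+.15*up,YG,0); bot.servo_line(p,velocity=0.2)
bot.goto_joints([0.898,0.158,1.597,0,1.386,-0.21])
s=readout.sense(); print(s['clock'],s['width'],s['force'],s['tcp_pos'])
a,_=snap('side','side14');
for t in ['cartridge_centre','tongs_grip']: print(t,[(np.round(x['at'],1),x['confidence']) for x in imaging.tip_of(t,'side')[:2]])
b,d=snap('top','top14')
cv2.imwrite('pics/c15.png',np.hstack([cv2.resize(a,(467,350)),cv2.resize(b[120:270,190:360],(333,294))[:350]] if 0 else [cv2.resize(a[130:310,180:420],(467,350)),cv2.resize(b[120:270,190:333],(333,350))])[:,:,::-1])
c=imaging.calibration('top');K=np.array(c['camera_matrix']);T=np.array(c['cam_to_world'])
v,u=np.mgrid[0:420,0:560]; W=(np.stack([(u-K[0,2])/K[0,0],-(v-K[1,2])/K[1,1],-np.ones_like(u,float)],-1)*d[...,None])@T[:3,:3].T+T[:3,3]
np.save('pics/top14_W.npy',W); Z=W[...,2]; hsv=cv2.cvtColor(b,cv2.COLOR_RGB2HSV)
m=np.zeros(d.shape,bool); m[130:255,300:355]=1; bl=m&(hsv[...,0]>100)&(hsv[...,0]<125)&(hsv[...,1]>120)&(hsv[...,2]>50)
n,l,st,ce=cv2.connectedComponentsWithStats(bl.astype(np.uint8))
for i in range(1,n):
    if st[i,4]>4: print('tongs',st[i,4],np.round(np.median(W[l==i],0),4))
m[:]=0; m[185:255,205:255]=1; k=m&(Z>.03); print('cart',cv2.minAreaRect(W[k][:,:2].astype(np.float32)),np.round(np.median(Z[k]),4))
E
```

```text
True 26.4083 [ 0.00073536 -0.00015075  0.00317503] [ 1.08920095 -0.03625544 -0.22580304]
0.0578343352826369 [0.54167889 0.40020651 0.21068244]
27.0417 0.08526153726525627 [-0.2605008   0.21203288  0.38633845]
30.8417 0.08515237531720267 [ 0.18034127  0.17898774 -0.15106384] [0.25733702 0.51411792 0.22554574]
cartridge_centre [(array([264.3, 210.4]), 0.59)]
tongs_grip [(array([331.1, 253.1]), 0.96), (array([258.3, 212.7]), 0.52)]
tongs 8 [0.6736 0.0131 0.0239]
tongs 6 [ 0.6684 -0.0531  0.024 ]
tongs 48 [0.5423 0.0167 0.0239]
tongs 33 [ 0.535  -0.0375  0.0253]
tongs 151 [ 0.4216 -0.0006  0.0252]
cart ((0.41497185826301575, 0.20464779436588287), (0.2244361937046051, 0.06048678234219551), 27.609228134155273) 0.0339
```

View pics/c15.png

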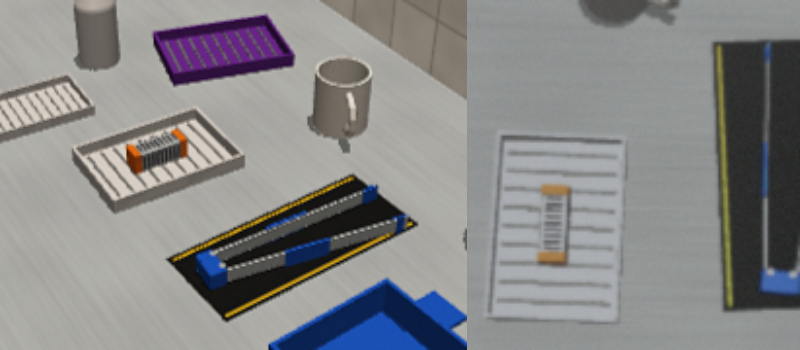

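The cartridge lies upright near the tray's centre, with its top at 34 mm as expected. The tongs are flat, sprung open and on the mat, and the arm is parked clear. Handing in.

```bash
python3 -c "
from h import *
print(finish_job(), readout.sense()['clock'])"
```

```text
the job is handed in; nothing more can be done
the job is handed in; nothing more can be done
```

I used the tongs to lift the filter cartridge out of the blue tub and set it down on the floor of the large white tray. I then laid the tongs back on the mat, moved the arm clear and handed the job in at about 31 s of the 54 s allowed. No verdict was reported.

**What my last checks showed**
- **Cartridge:** it lies upright near the tray's centre in both camera views. Its top is at 33.9 mm, against about 34 mm expected when it sits on the tray floor.
- **Tongs:** they are flat and sprung open, with the tips as far apart as at the start. Their grip point is at about (0.539, -0.010), roughly 13 mm from the mat's centre.
- **Bystanders:** the mug and bottle look untouched in the last picture. I did not re-measure any of the three, and the bowl was outside that crop. The arm never went near them.

**What failed or disagreed**
- **First grasp missed:** the jaws closed just above the grip panels without moving the tongs. Depth readings put the fingertips 6–17 mm behind the TCP, not 19 mm ahead as stated. I regrasped about 22 mm lower and that held.
- **Bad final fit:** my last automatic rectangle fit of the cartridge's position was wrong because other objects got into it. I relied on the pictures and its height instead.

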